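# Calibrate the thickness probe: three steps, then the air reading

## Task

Calibrate the hand-held thickness probe: take it out of its stand and, keeping it upright, press its spring tip gently inside the engraved ring on each step of the reference block, lowest step first and highest last, about half a second each, so that the tip gives a few millimetres without being forced. Then lift the probe clear for the air reading and hold it upright and quite still for two seconds, its tip at least 15 cm above the table; finish while still holding it there. Leave the brass nozzles and the soapstone holder where they are.

Things in the scene. Friction and masses are not known exactly. Their poses are not given: they have to be found in the camera images.
- probe_center (a point): Middle of the grip of the loose probe, upright, 140 mm tall, 0.23 kg, round: grey handle 24 mm in diameter from 39 mm below this point to 35 mm above it; below it an aluminium flange 36 mm in diameter, 6 mm thick (underside 45 mm below this point), a tapered stem 16 mm in diameter, then a spring tip ending 100 mm below this point. z points up along the probe
- probe_tip (a point): End point of the probe's spring tip (ball of 7 mm diameter on a 6 mm pin that sticks out 19 mm from the stem), on the probe's axis
- tip (a joint): How far the spring tip is pushed into the probe, in m: 0 free, 0.012 fully in. Spring 500 N/m with 0.5 N preload: about 2 N at 3 mm, 3 N at 5 mm, 6.5 N fully in
- stand: Probe stand, fixed: dark steel tube 44 mm in diameter, 65 mm high, on a round foot 72 mm in diameter. The probe's flange rests on its rim, and stem and tip hang 55 mm down in its 20 mm hole, so the probe must be raised 55 mm to come clear. Origin at the centre of the underside
- block: Reference block of bare steel, fixed: 120 x 45 mm with three steps of 40 x 45 mm, 10, 25 and 40 mm high, rising along its own +x axis. Origin at the centre of the underside, on the table. It may lie at any yaw, and block and stand may change sides
- mark_low (a point): Centre of the engraved ring (16 mm in diameter) on top of the lowest step, 10 mm above the table, 40 mm from the block's centre along its -x
- mark_middle (a point): Centre of the engraved ring (16 mm in diameter) on top of the middle step, 25 mm above the table, over the block's centre
- mark_high (a point): Centre of the engraved ring (16 mm in diameter) on top of the highest step, 40 mm above the table, 40 mm from the block's centre along its +x
- nozzle_short_center (a point): Middle of a loose brass torch nozzle that stands on the table, 23 mm across and 52 mm tall; leave it alone
- nozzle_long_center (a point): Middle of a loose brass torch nozzle that stands on the table, 21 mm across and 58 mm tall; leave it alone
- soapstone_center (a point): Middle of a loose soapstone holder, a pen 10 mm thick and 122 mm long lying on the table roughly along x; leave it alone

How it is judged:
By the outcome, as a careful person would: the job done as asked, in the order asked, and still so for the second after the job is handed in, while the arm keeps its last pose, push and grip.
It also fails if it takes over 61 s, if anything falls off the work surface, if the arm or the gripper's body presses on something with over 40 N, if the wrist force passes 120 N, or if a joint passes its speed limit or range.

## Robot

A 6-joint arm with a two-finger parallel gripper is mounted at the origin on a cart in front of the work surface, level with it; the furniture and walls round the work are solid. World frame = base frame: x ahead of the robot, y to its left, z up, the work surface at z = 0. Lengths are in m, angles in rad, forces in N, time in s.
With the tool pointing down it reaches from about 0.25 to 0.8 m from the base axis. Payload 8.5 kg.
Tool frame: the origin (TCP) lies at the very end of the fingers, on their centre line; the grasp point (between the pads) lies 19 mm behind it (manip.tcp_to_grasp is the distance from the TCP to the grasp point, in m); z points along the fingers, y is the line along which they close (so a half turn about z gives the same grasp; the last joint's range is limited). The gripper opens to 85 mm and grips with 20 to 120 N. Pads are 22 mm wide; open, the fingers measure 114 mm over their backs; the gripper's body (76 mm by 85 mm) begins 54 mm behind the grasp point. The pads swing forward as they close: fully open they stand 13 mm farther back than shut.
Start: joints at [1.288, 0.238, -0.013, 1.319, 0, 1.571], TCP at [0.146, 0.504, 0.231] pointing down, gripper open.
Joint ranges: [-2.66, 2.66], [-1.03, 1.9], [-1.14, 1.46], [-1.82, 2.27], [-1.45, 1.34], [-3.14, 3.14]. Speed limits (rad/s): [2.22, 2.22, 2.79, 3.14, 3.14, 3.14].

## Interface

Orientations are given as a rotation vector (axis times angle).
In Python, from cell import manip, vision gives the robot as it stands.
- The arm moves only by the tool servo_tool, never from a script. Its argument "increments" is a list of rows, each a list of 7 numbers: the turn, a rotation vector about the world's x, y, z in rad, then the shift along the world's x, y, z in mm, then the opening in per cent of the stroke, from 0 (shut) to 100 (fully open). A call has 1 to 8 rows; each row is the pose to reach, as a shift and turn from the pose commanded when the call began; what a row does not reach only later rows make up. A row lasts 1/8 s, in which the tool goes at most 62.5 mm and 10.7 degrees, less where a joint would pass 70% of its speed; a pose out of reach is approached as far as the arm can. A call with a gripper value outside its range is refused whole. The fingers move at their own pace and stop on an object; the grip force is fixed at half the most. Time passes only in rows, so rows that repeat a pose let the fingers close. It gives the time, the measured TCP pose, the force, the opening and the grip force at its end, in the units of the state.
- manip.observe(): the state, without advancing time (a new reading comes with each control period).
- vision.get_image(name): name is "scene" or "top" or "wrist"; returns a dict with "img" (420x560x3 uint8, red, green, blue), "depth" (420x560 float32, m along the optical axis (not along the pixel's ray), 0 where there is no reading), "intrinsics" (3x3 intrinsics, pixels), "R" (3x3) and "t" (3): a world point X has camera coordinates R X + t. Camera axes: x right, y down, z forward; pixel columns grow to the right and rows downward; lengths in m; the calibration is good to about 2 mm. A picture is of the moment at which its call begins.
- manip.finish_job(): hands the job in; it is judged then, once.
The state is a dict: "clock": time; "qpos": joint angles; "joint_velocities": joint speeds; "tau": joint torques, N m; "position": TCP position; "ee_rot": TCP orientation; "wrist_force": force on the tool from outside, world axes, zero at the start; "moment": the same for the moment, N m; "finger_gap": finger opening in m; "grip_force": force on a finger pad.
Only numpy, scipy, OpenCV 4.12 (cv2) and the standard library are available. Lean on these libraries where they do the work, as an engineer would, in place of code of your own. Each camera call takes 0.05 s, during which the arm holds its last target. There are 200 camera calls.

## Working session

There is one attempt and no reset: what is moved stays moved. The work goes in short steps, Python scripts to look and compute and a tool call to move; the robot and the scene stay as the last step left them, time stands still between calls to the robot, and variables do not carry over. Pictures are saved under pics/ and viewed, at most 11 in all, crops included, and the job is handed in when it is done.

Besides the shell and the picture viewer there is one more tool, called as a command line: name --pt "numbers of a row" for each row, then --argument value for the rest. servo_tool: Moves the arm, as the interface text tells. Its arguments: {"type":"object","properties":{"increments":{"type":"array","items":{"type":"array","items":{"type":"number"}}}},"required":["increments"]}

```bash
mkdir -p pics
cat > h.py <<'E'
import numpy as np, cv2
from cell import manip, vision
def snap(n,fn=None):
    d=vision.get_image(n)
    if fn: cv2.imwrite(f'pics/{fn}.png',d['img'][:,:,::-1]); np.savez(f'pics/{fn}.npz',**d)
    return d
def load(fn): return dict(np.load(f'pics/{fn}.npz'))
def onplane(d,u,v,z):
    c=-d['R'].T@d['t']; r=d['R'].T@np.linalg.inv(d['intrinsics'])@[u,v,1]
    return c+r*(z-c[2])/r[2]
def proj(d,X):
    p=d['intrinsics']@(d['R']@np.array(X)+d['t']); return p[:2]/p[2]
def cloud(d):
    h,w=d['depth'].shape; u,v=np.meshgrid(np.arange(w),np.arange(h)); z=d['depth']
    P=np.stack([u*z,v*z,z],-1)@np.linalg.inv(d['intrinsics']).T
    return (P-d['t'])@d['R']
E
python3 - <<'E'
from h import *
for n in('top','scene'):
    d=snap(n,n); print(n,-d['R'].T@d['t'],d['intrinsics'][0,0])
a=np.hstack([cv2.resize(cv2.imread(f'pics/{n}.png'),(400,300)) for n in('top','scene')])
s=manip.observe();print(s['position'],s['ee_rot'],s['finger_gap'],s['clock'])
E
ls
```

```text
top [0.36643415 0.00835329 0.94432672] 465.0406910978172
scene [ 0.13104347 -0.639941    0.52229597] 450.5486668450457
[0.14639839 0.50379165 0.23073958] [-4.42729153e-01 -3.11002661e+00  2.00306574e-03] 0.08549833246652544 0.1
h.py
pics
```

View pics/top.png

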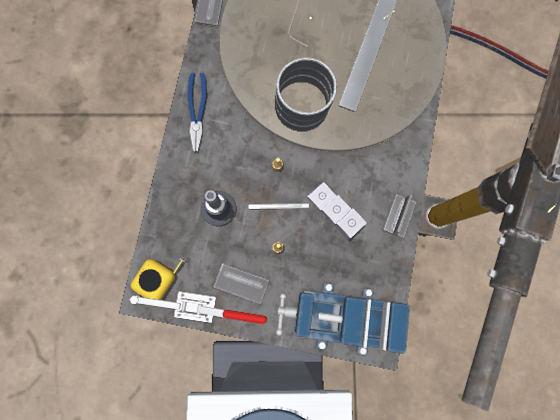

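View pics/scene.png

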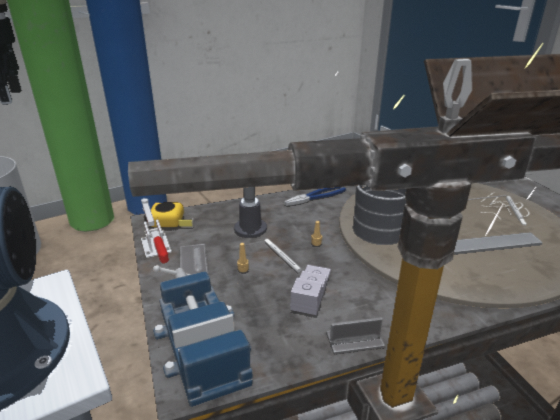

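The top view shows the probe in its stand near (215,205), the block from (320,192) to (355,228), the nozzles at (278,163) and (278,247), and the pen at y≈207. The scene view shows the probe top at (249,183) and the block at (311,285). Next I'll enlarge crops to read exact points.

Run:
```python
from h import *
t=load('top');s=load('scene')
a=cv2.resize(t['img'][170:250,190:380],(800,337),interpolation=cv2.INTER_CUBIC) #x4.21
b=cv2.resize(s['img'][170:320,220:350],(228,263))
b1=cv2.resize(s['img'][172:242,225:275],(185,259),interpolation=cv2.INTER_CUBIC) #3.7
b2=cv2.resize(s['img'][255:320,285:340],(219,259),interpolation=cv2.INTER_CUBIC) #3.98
c=np.zeros((600,800,3),np.uint8); c[:337]=a; c[340:599,:185]=b1; c[340:599,200:419]=b2
cv2.imwrite('pics/crop1.png',c[:,:,::-1])
P=cloud(t)
for u,v in[(211,196),(215,215),(322,195),(337,210),(352,223),(278,160),(278,245),(250,230),(275,207)]: print(u,v,P[v,u].round(3))
P=cloud(s)
print('scene')
for u,v in[(249,184),(250,200),(316,270),(307,285)]: print(u,v,P[v,u].round(3))
```

```text
211 196 [0.511 0.098 0.152]
215 215 [0.491 0.101 0.061]
322 195 [ 0.539 -0.113  0.007]
337 210 [ 0.505 -0.14   0.022]
352 223 [ 0.476 -0.166  0.042]
278 160 [ 0.602 -0.021  0.05 ]
278 245 [ 0.433 -0.019  0.057]
250 230 [ 0.468  0.036 -0.002]
275 207 [ 0.514 -0.016  0.01 ]
scene
249 184 [ 0.305 -0.302  0.334]
250 200 [0.51  0.092 0.077]
316 270 [ 0.541 -0.104  0.01 ]
307 285 [ 0.48  -0.162  0.041]
```

View pics/crop1.png

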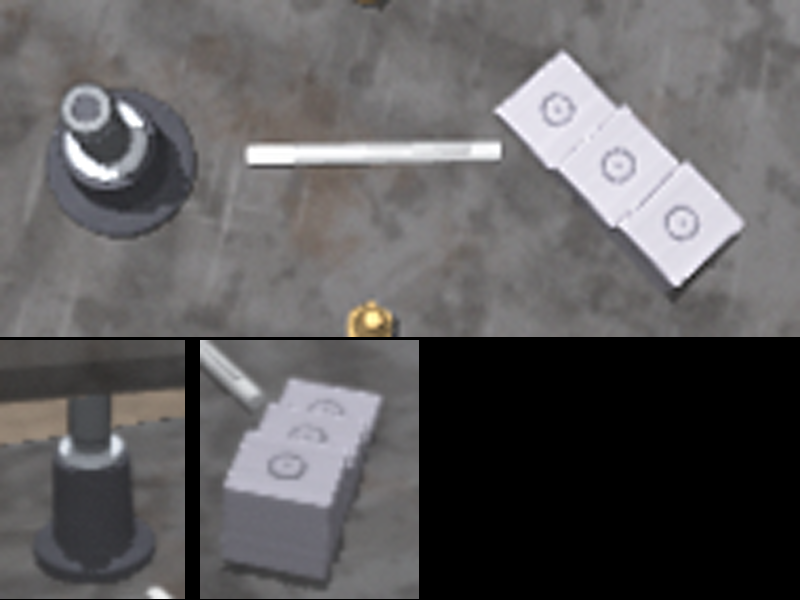

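The crop shows the rings at top-view crop pixels (558,110), (618,166) and (682,223), and the probe's top face at (87,106). In the scene crop the rings are at (327,409), (308,435) and (288,466), and the flange is near (91,450). Now I'll triangulate these.

Run:
```python
from h import *
t=load('top');s=load('scene')
Pm=lambda d:d['intrinsics']@np.c_[d['R'],d['t']]
T=lambda x,y:(190+(x+.5)/4.21-.5,170+(y+.5)/4.21-.5)
S2=lambda x,y:(285+(x-200)/3.98-.4,255+(y-340)/3.98-.4)
S1=lambda x,y:(225+x/3.7-.4,172+(y-340)/3.7-.4)
def tri(a,b):
    X=cv2.triangulatePoints(Pm(t),Pm(s),np.float64(a).reshape(2,1),np.float64(b).reshape(2,1)).ravel();return (X[:3]/X[3]).round(4)
for n,a,b,z in[('low',(558,110),(327,409),.01),('mid',(618,166),(308,435),.025),('high',(682,223),(288,466),.04)]:
    print(n,tri(T(*a),S2(*b)),onplane(t,*T(*a),z).round(4),onplane(s,*S2(*b),z).round(4))
print('top',onplane(t,*T(87,106),.145).round(4),'foot',onplane(t,*T(122,163),.008).round(4))
print('flange tri',tri(T(107,146),S1(91,447)), onplane(s,*S1(91,447),.071).round(4),onplane(t,*T(107,146),.071))
print('foot scene',onplane(s,*S1(95,550),.008).round(4))
print('noz',[onplane(t,*p,.055).round(3) for p in((278,160),(278,245))])
print('pen',[onplane(t,*T(*p),.01).round(3) for p in((247,155),(501,150))])
o=manip.observe();w=vision.get_image('wrist');c=-w['R'].T@w['t']
print('wrist cam',c,w['R'])
```

```text
low [ 0.536  -0.1122  0.0133] [ 0.5365 -0.1125  0.01  ] [ 0.5388 -0.1087  0.01  ]
mid [ 0.5062 -0.1382  0.0281] [ 0.5065 -0.1386  0.025 ] [ 0.5088 -0.1351  0.025 ]
high [ 0.4768 -0.165   0.0421] [ 0.477  -0.1654  0.04  ] [ 0.4783 -0.163   0.04  ]
top [0.5146 0.1003 0.145 ] foot [0.5119 0.0989 0.008 ]
flange tri [0.5107 0.0992 0.0718] [0.5123 0.1003 0.071 ] [0.50994763 0.09961277 0.071     ]
foot scene [0.5081 0.092  0.008 ]
noz [array([ 0.6  , -0.021,  0.055]), array([ 0.433, -0.02 ,  0.055])]
pen [array([0.515, 0.039, 0.01 ]), array([ 0.517, -0.084,  0.01 ])]
wrist cam [0.06619285 0.52715574 0.37359468] [[ 0.28008294  0.95997467 -0.00147796]
 [ 0.90928199 -0.26479849  0.32107324]
 [ 0.30783081 -0.09127102 -0.94705321]]
```

servo_tool --pt "0 0 -0.13 45 -50 0 100" --pt "0 0 -0.26 90 -100 0 100" --pt "0 0 -0.39 135 -150 0 100" --pt "0 0 -0.52 180 -200 0 100" --pt "0 0 -0.65 225 -250 0 100" --pt "0 0 -0.8 265 -292 0 100" --pt "0 0 -0.95 305 -336 0 100" --pt "0 0 -1.09 340 -375 0 100"

```text
clock: 1.15
position: [0.4834, 0.1319, 0.2313]
ee_rot: [-1.997, -2.425, -0.0]
wrist_force: [-0.4, 2.0, -0.7]
finger_gap: 0.0853
grip_force: 0.0
```

servo_tool --pt "0 0 0 14 -15 -10 100" --pt "0 0 0 27 -29 -20 100" --pt "0 0 0 27 -29 -20 100"

```text
clock: 1.52
position: [0.5089, 0.1045, 0.2099]
ee_rot: [-1.99, -2.429, 0.003]
wrist_force: [-0.5, 0.3, 0.1]
finger_gap: 0.0855
grip_force: 0.0
```

Run:
```python
from h import *
s=manip.observe();print(s['position'],s['ee_rot'],s['qpos'],s['clock'])
w=snap('wrist','w1')
for p in [(.513,.1,.145),(.513,.1,.071)]: print(proj(w,p))
P=np.vstack([cloud(load(n)).reshape(-1,3)[load(n)['depth'].ravel()>0] for n in('top','scene')])
m=(P[:,2]>.12)&(P[:,2]<.9)&(P[:,0]>.0)&(P[:,0]<.9)&(abs(P[:,1])<.5)
Q=P[m]
for x in np.arange(0,.9,.1):
    q=Q[(Q[:,0]>=x)&(Q[:,0]<x+.1)&(Q[:,1]<0)]
    if len(q): print(round(x,1),len(q),q[:,1].max().round(3),q[:,2].min().round(3),q[:,2].max().round(3))
```

```text
[0.50891101 0.10445587 0.20993712] [-1.98952352 -2.42918962  0.00290346] [ 2.02369578e-01  2.38729128e-01 -6.78294510e-02  1.26672011e+00
  1.22744535e-04  1.57481674e+00] 1.525
[287.2880406 233.6309339]
[286.05475476 201.95888684]
0.0 1910 -0.004 0.12 0.262
0.1 995 -0.0 0.132 0.261
0.2 6120 -0.238 0.325 0.361
0.3 7696 -0.27 0.32 0.368
0.4 19413 -0.299 0.12 0.437
0.5 14099 -0.301 0.12 0.437
0.6 2777 -0.024 0.12 0.442
0.7 375 -0.017 0.12 0.353
0.8 6 -0.471 0.254 0.26
```

View pics/w1.png

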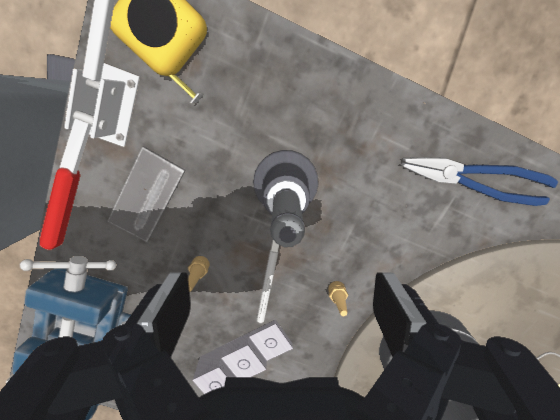

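The wrist view shows the probe's top at (288,231), within 3 px of the prediction, and its flange at (287,195). So the probe stands at about (0.513, 0.101), and I can descend and grip.

servo_tool --pt "0 0 0 0 1 -30 100" --pt "0 0 0 0 1 -60 100" --pt "0 0 0 0 1 -90 100" --pt "0 0 0 0 1 -115 100" --pt "0 0 0 0 1 -115 100" --pt "0 0 0 0 1 -115 100" --pt "0 0 0 0 1 -115 60" --pt "0 0 0 0 1 -115 40"

```text
clock: 2.58
position: [0.5098, 0.1059, 0.0971]
ee_rot: [1.99, 2.43, 0.002]
wrist_force: [0.1, -0.3, 0.2]
finger_gap: 0.0519
grip_force: 0.0
```

servo_tool --pt "0 0 0 0 0 0 35" --pt "0 0 0 0 0 0 30" --pt "0 0 0 0 0 0 25" --pt "0 0 0 0 0 0 20" --pt "0 0 0 0 0 0 10" --pt "0 0 0 0 0 0 0" --pt "0 0 0 0 0 0 0" --pt "0 0 0 0 0 0 0"

```text
clock: 3.58
position: [0.5098, 0.1057, 0.0967]
ee_rot: [1.991, 2.43, 0.001]
wrist_force: [1.8, 0.1, 4.7]
finger_gap: 0.0226
grip_force: 58.4
```

Run:
```python
from h import *
s=manip.observe();print(s['position'],s['ee_rot'],s['wrist_force'],s['moment'],s['finger_gap'],s['grip_force'],s['clock'])
```

```text
[0.50980668 0.10574903 0.09670447] [1.99063685e+00 2.42956087e+00 1.12053945e-03] [1.8258374  0.07192356 4.69349327] [ 0.00167498 -0.13171223 -0.04067476] 0.022554225811421087 58.38123050518334 3.575
```

Run:
```python
from h import *
w=load('w1')
print(onplane(w,288,231,.145),onplane(w,287,194,.071),onplane(w,286,182,.008))
d=snap('wrist','w2')
print(proj(d,(.512,.1,.145)))
```

```text
[0.51308523 0.10203893 0.145     ] [0.51232279 0.10757728 0.071     ] [0.51301289 0.10328663 0.008     ]
[286.69132425 356.98238429]
```

View pics/w2.png

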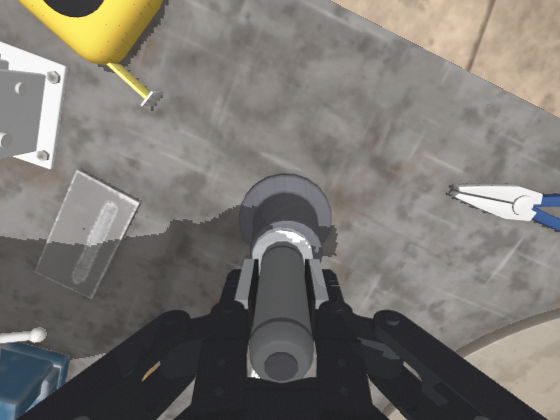

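The probe is held but off the grip's centre, and its top sits about 3 mm towards -x, at (280,365) where I expected (287,357). I'll open a little, centre the gripper and grip again.

servo_tool --pt "0 0 0 0 0 0 50" --pt "0 0 0 0 0 0 50" --pt "0 0 0 0 0 0 50" --pt "0 0 0 2.5 -3.5 0 50" --pt "0 0 0 2.5 -3.5 0 50"

```text
clock: 4.25
position: [0.512, 0.1019, 0.0962]
ee_rot: [1.991, 2.43, -0.0]
wrist_force: [-0.0, 0.3, -0.7]
finger_gap: 0.0426
grip_force: 0.0
```

Run:
```python
from h import *
d=snap('wrist','w3'); s=manip.observe()
print(s['position'],s['finger_gap'],s['clock'],s['wrist_force'])
print(proj(d,(.512,.101,.145)),proj(d,(.512,.101,.071)),proj(d,(.512,.101,.008)))
```

```text
[0.51195859 0.10203239 0.09623392] 0.042975585028999105 4.3 [ 0.26684784 -0.03488302  0.24285848]
[283.20057199 346.53941717] [282.48565617 253.77220948] [282.19829953 216.4849201 ]
```

View pics/w3.png

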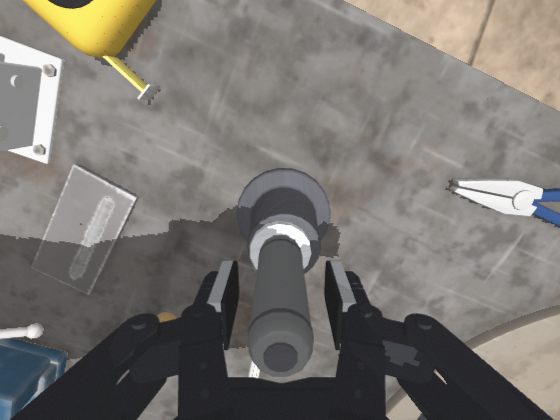

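The probe stands freely between the pads: handle centred near column 281, pads at 238 and 325. Closing now and lifting gently.

servo_tool --pt "0 0 0 0 0 0 35" --pt "0 0 0 0 0 0 30" --pt "0 0 0 0 0 0 25" --pt "0 0 0 0 0 0 20" --pt "0 0 0 0 0 0 10" --pt "0 0 0 0 0 0 0" --pt "0 0 0 0 0 0 0" --pt "0 0 0 0 0 0 0"

```text
clock: 5.3
position: [0.5115, 0.1022, 0.0964]
ee_rot: [-1.991, -2.43, 0.001]
wrist_force: [-3.3, -0.8, 4.8]
finger_gap: 0.023
grip_force: 59.0
```

servo_tool --pt "0 0 0 0 0 5 0" --pt "0 0 0 0 0 15 0" --pt "0 0 0 0 0 30 0" --pt "0 0 0 0 0 45 0" --pt "0 0 0 0 0 60 0" --pt "0 0 0 0 0 75 0" --pt "0 0 0 0 0 85 0" --pt "0 0 0 0 0 85 0"

```text
clock: 6.3
position: [0.5123, 0.1023, 0.1821]
ee_rot: [1.99, 2.43, 0.002]
wrist_force: [0.2, 0.0, -3.2]
finger_gap: 0.0225
grip_force: 59.2
```

Run:
```python
from h import *
s=manip.observe()
print(s['position'],s['ee_rot'],s['finger_gap'],s['grip_force'],s['clock'],s['wrist_force'],s['qpos'])
a=snap('top','t2');b=snap('scene','s2')
tp=s['position']
pt=proj(a,tp);ps=proj(b,tp);print(pt,ps)
c=np.zeros((600,800,3),np.uint8)
def crop(d,p,hw,hh,sc):
    u,v=int(p[0])-hw,int(p[1])-hh; print('origin',u,v)
    return cv2.resize(d['img'][v:v+2*hh,u:u+2*hw],None,fx=sc,fy=sc,interpolation=cv2.INTER_CUBIC)
x=crop(b,ps+[0,15],40,60,5);c[:600,:400]=x
x=crop(a,pt,40,40,5);c[:400,400:800]=x
cv2.imwrite('pics/crop2.png',c[:,:,::-1])
for z in(.08,-.02): print(proj(b,tp+[0,0,0]+np.array([0,0,19e-3-.1+0])))
```

```text
[0.51226649 0.10230832 0.18207552] [1.99047296e+00 2.42952545e+00 1.57366922e-03] 0.022496159468398388 59.21840462833643 6.3 [ 0.17528539  0.01134784 -3.18773647] [ 1.97113154e-01  2.54048267e-01 -1.19887915e-01  1.19557806e+00
  1.74573636e-05  1.56989272e+00]
[206.52252999 192.12710647] [246.81816364 150.65950367]
origin 206 105
origin 166 152
[248.21806987 187.32941165]
[248.21806987 187.32941165]
```

View pics/crop2.png

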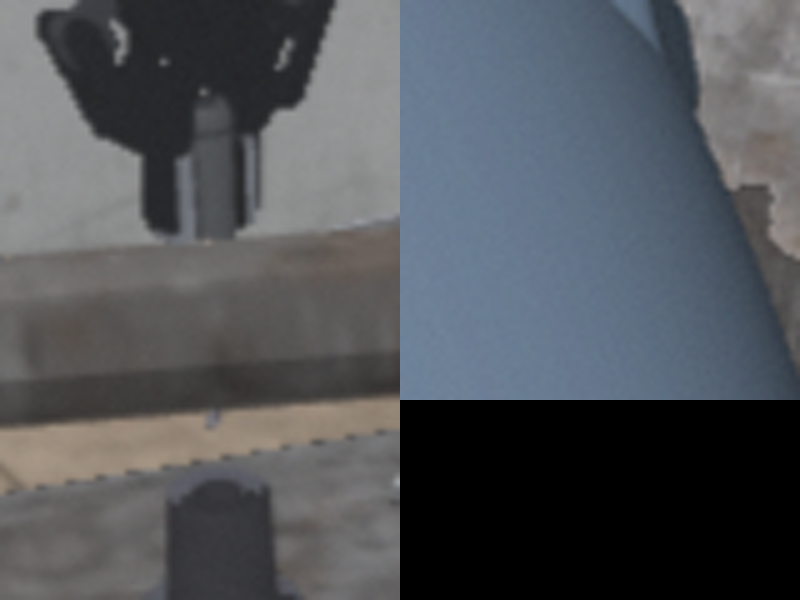

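The scene crop shows the tip out of the stand at about (248,189), against a prediction of (248,187), and the probe looks vertical. I'll move it above the low step.

servo_tool --pt "0 0 0 2 -15 0 0" --pt "0 0 0 6 -50 0 0" --pt "0 0 0 11 -90 0 0" --pt "0 0 0 16 -130 0 0" --pt "0 0 0 20 -170 0 0" --pt "0 0 0 24 -198 0 0" --pt "0 0 0 25.5 -210.5 0 0" --pt "0 0 0 25.5 -210.5 0 0"

```text
clock: 7.4
position: [0.537, -0.109, 0.1808]
ee_rot: [-1.992, -2.428, 0.001]
wrist_force: [-0.4, -0.1, -3.2]
finger_gap: 0.0223
grip_force: 59.2
```

servo_tool --pt "0 0 0 0 0 -20 0" --pt "0 0 0 0 0 -40 0" --pt "0 0 0 0 0 -60 0" --pt "0 0 0 0 0 -75 0" --pt "0 0 0 0 0 -75 0" --pt "0 0 0 0 0 -75 0"

```text
clock: 8.15
position: [0.5377, -0.1081, 0.1069]
ee_rot: [1.99, 2.43, 0.0]
wrist_force: [-0.0, -0.3, -1.9]
finger_gap: 0.0228
grip_force: 59.2
```

Run:
```python
from h import *
s=manip.observe()
print(s['position'],s['ee_rot'],s['finger_gap'],s['clock'],s['wrist_force'])
a=snap('wrist','w4');b=snap('scene','s4')
tip=s['position']-[0,0,.0864];print(tip)
pt=proj(a,tip);ps=proj(b,tip);print('tip',pt,ps)
for n,m in(('low',(.5365,-.1125,.01)),('mid',(.5065,-.1386,.025))): print(n,proj(a,m),proj(b,m))
c=np.zeros((600,800,3),np.uint8)
u,v=int(ps[0])-40,int(ps[1])-60; print('o',u,v)
c[:,:400]=cv2.resize(b['img'][v:v+120,u:u+80],None,fx=5,fy=5,interpolation=cv2.INTER_CUBIC)
u,v=180,170; print('o',u,v)
c[:500,400:]=cv2.resize(a['img'][v:v+250,u:u+200],None,fx=2,fy=2,interpolation=cv2.INTER_CUBIC)
cv2.imwrite('pics/crop3.png',c[:,:,::-1])
w=load('w1')
for p,z in(((271,343),.01),((244,365),.025),((214,385),.04)): print(onplane(w,*p,z))
```

```text
[ 0.53772435 -0.10810503  0.10689402] [1.99014053e+00 2.43003866e+00 4.63737773e-04] 0.02281005924792476 8.15 [-0.03813313 -0.29753425 -1.91214169]
[ 0.53772435 -0.10810503  0.02049402]
tip [282.3987986  216.15700453] [316.06049005 267.39005913]
low [279.73068894 216.47865144] [316.67110529 273.41197213]
mid [234.59111717 247.38267345] [311.80178624 279.94966233]
o 276 207
o 180 170
[ 0.53695179 -0.11121738  0.01      ]
[ 0.50749541 -0.13912476  0.025     ]
[ 0.47492147 -0.16304078  0.04      ]
```

View pics/crop3.png

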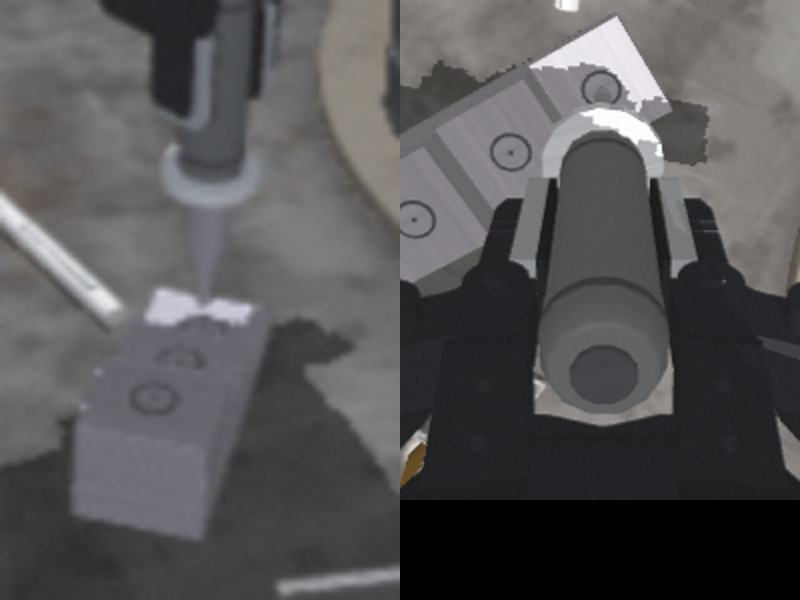

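The scene crop shows the tip at (316.8,267.4) and the low ring just below at (317,271.6). The wrist crop shows the ring at (280.5,214), with the middle ring at (235.5,246) and the high ring at (187.5,280). I'll turn these into offsets.

Run:
```python
from h import *
a=load('w4');b=load('s4')
tip=np.array([.5377,-.1081,.0205])
S=lambda x,y:(276+(x+.5)/5-.5,207+(y+.5)/5-.5)
W=lambda x,y:(180+(x-400+.5)/2-.5,170+(y+.5)/2-.5)
ts=onplane(b,*S(204,302),.0205); print('scene tip',ts)
for n,p,q,z in(('low',(205,323),(601,88),.01),('mid',(181,358),(511,153),.025),('high',(155,398),(415,220),.04)):
    A=onplane(b,*S(*p),z); B=onplane(a,*W(*q),z)
    print(n,'scene off mm',((A-ts)*1e3).round(1),'wrist',B.round(4),'wrist off',((B-tip)*1e3).round(1))
```

```text
scene tip [ 0.5389443 -0.1074719  0.0205   ]
low scene off mm [  1.3   0.5 -10.5] wrist [ 0.5365 -0.1102  0.01  ] wrist off [ -1.2  -2.1 -10.5]
mid scene off mm [-29.6 -27.1   4.5] wrist [ 0.5069 -0.1376  0.025 ] wrist off [-30.8 -29.5   4.5]
high scene off mm [-60.7 -55.3  19.5] wrist [ 0.477  -0.1641  0.04  ] wrist off [-60.7 -56.   19.5]
```

servo_tool --pt "0 0 0 0 -1 -4 0" --pt "0 0 0 0 -1 -8 0" --pt "0 0 0 0 -1 -8 0" --pt "0 0 0 0 -1 -8 0"

```text
clock: 8.75
position: [0.5373, -0.1093, 0.0983]
ee_rot: [-1.991, -2.43, 0.0]
wrist_force: [-0.3, 0.2, -3.3]
finger_gap: 0.0229
grip_force: 59.2
```

servo_tool --pt "0 0 0 0 0 -2 0" --pt "0 0 0 0 0 -4 0" --pt "0 0 0 0 0 -6 0" --pt "0 0 0 0 0 -6.5 0" --pt "0 0 0 0 0 -6.5 0"

```text
clock: 9.38
position: [0.5375, -0.1093, 0.0919]
ee_rot: [1.991, 2.43, 0.0]
wrist_force: [0.7, -0.5, -0.8]
finger_gap: 0.0227
grip_force: 59.4
```

Run:
```python
from h import *
F=[]
for i in range(3):
    vision.get_image('top'); s=manip.observe(); F.append(s['wrist_force'])
print(s['position'],s['ee_rot'],np.round(F,2),s['clock'],s['finger_gap'])
```

```text
[ 0.53747636 -0.10931253  0.0919134 ] [1.99084693e+00 2.42996184e+00 1.34947045e-04] [[ 0.09  0.48 -1.46]
 [ 0.02  0.1  -0.96]
 [ 0.47  0.41 -0.69]] 9.525 0.02272918280932643
```

servo_tool --pt "0 0 0 0 0 -0.7 0" --pt "0 0 0 0 0 -0.7 0" --pt "0 0 0 0 0 -0.7 0" --pt "0 0 0 0 0 -0.7 0" --pt "0 0 0 0 0 -0.7 0"

```text
clock: 10.15
position: [0.5374, -0.1093, 0.0911]
ee_rot: [1.991, 2.43, 0.0]
wrist_force: [0.4, -0.9, 0.3]
finger_gap: 0.0225
grip_force: 59.5
```

Run:
```python
from h import *
F=[]
b=snap('scene','s5')
for i in range(3):
    s=manip.observe(); F.append(s['wrist_force'][2]); vision.get_image('top')
print(s['position'],np.round(F,2),s['clock'])
a=snap('wrist','w5')
c=np.zeros((600,800,3),np.uint8)
c[:,:400]=cv2.resize(b['img'][207:327,276:356],None,fx=5,fy=5,interpolation=cv2.INTER_CUBIC)
c[:500,400:]=cv2.resize(a['img'][170:420,180:380],None,fx=2,fy=2,interpolation=cv2.INTER_CUBIC)
cv2.imwrite('pics/crop4.png',c[:,:,::-1])
```

```text
[ 0.53737709 -0.10927362  0.09110742] [ 0.37 -0.02  0.44] 10.3
```

View pics/crop4.png

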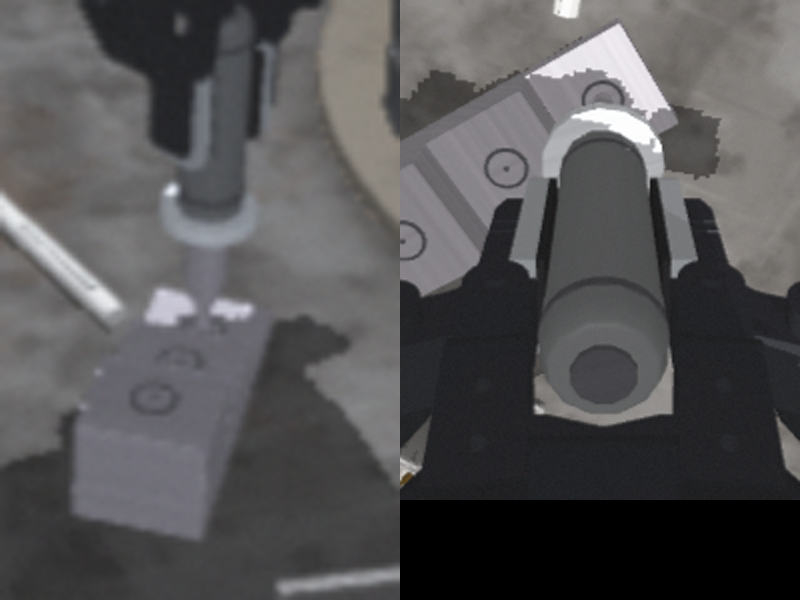

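The picture shows the tip inside the low ring at crop (205,322), the probe upright and a contact force of about 3 N, or roughly 5 mm of travel. Next is the middle step.

servo_tool --pt "0 0 0 0 0 8 0" --pt "0 0 0 0 0 25 0" --pt "0 0 0 0 0 40 0" --pt "0 0 0 -8 -7 42 0" --pt "0 0 0 -22 -20 42 0" --pt "0 0 0 -30 -27 42 0" --pt "0 0 0 -30 -27 40 0" --pt "0 0 0 -30 -27 30 0"

```text
clock: 11.4
position: [0.5078, -0.1365, 0.121]
ee_rot: [1.991, 2.429, 0.001]
wrist_force: [-0.1, -0.5, -2.7]
finger_gap: 0.0224
grip_force: 59.3
```

servo_tool --pt "0 0 0 0 0 -4 0" --pt "0 0 0 0 0 -8 0" --pt "0 0 0 0 0 -11 0" --pt "0 0 0 0 0 -13.5 0" --pt "0 0 0 0 0 -14.5 0" --pt "0 0 0 0 0 -14.5 0" --pt "0 0 0 0 0 -14.5 0" --pt "0 0 0 0 0 -14.5 0"

```text
clock: 12.4
position: [0.5074, -0.1363, 0.1067]
ee_rot: [1.991, 2.43, 0.0]
wrist_force: [-1.1, 0.5, -0.1]
finger_gap: 0.0228
grip_force: 59.6
```

Run:
```python
from h import *
F=[]
b=snap('scene','s6')
for i in range(3):
    s=manip.observe(); F.append(s['wrist_force'][2]); vision.get_image('top')
print(s['position'],s['ee_rot'],np.round(F,2),s['clock'])
a=snap('wrist','w6')
c=np.zeros((600,800,3),np.uint8)
c[:,:400]=cv2.resize(b['img'][207:327,276:356],None,fx=5,fy=5,interpolation=cv2.INTER_CUBIC)
c[:500,400:]=cv2.resize(a['img'][170:420,180:380],None,fx=2,fy=2,interpolation=cv2.INTER_CUBIC)
cv2.imwrite('pics/crop5.png',c[:,:,::-1])
```

```text
[ 0.50739234 -0.13626634  0.10666783] [1.99093931e+00 2.43009979e+00 1.07483417e-04] [0.21 0.2  0.41] 12.55
```

View pics/crop5.png

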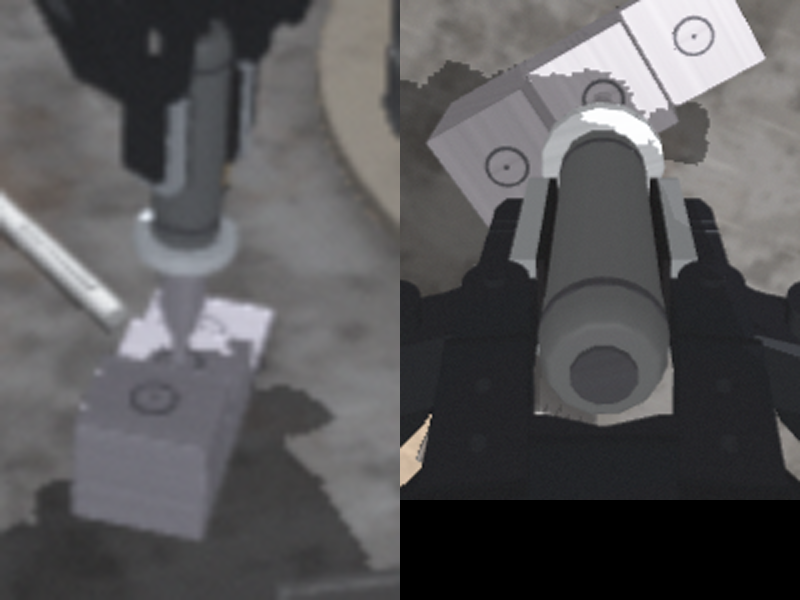

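The tip sits in the middle ring at crop (181,358), with about 3 N again. Next is the highest step.

servo_tool --pt "0 0 0 0 0 8 0" --pt "0 0 0 0 0 25 0" --pt "0 0 0 0 0 40 0" --pt "0 0 0 -8 -7 42 0" --pt "0 0 0 -22 -20 42 0" --pt "0 0 0 -30 -27 42 0" --pt "0 0 0 -30 -27 40 0" --pt "0 0 0 -30 -27 30 0"

```text
clock: 13.65
position: [0.4777, -0.1636, 0.1364]
ee_rot: [1.991, 2.429, 0.001]
wrist_force: [0.7, -0.6, -3.1]
finger_gap: 0.0228
grip_force: 59.3
```

servo_tool --pt "0 0 0 0 0 -4 0" --pt "0 0 0 0 0 -8 0" --pt "0 0 0 0 0 -11 0" --pt "0 0 0 0 0 -13.5 0" --pt "0 0 0 0 0 -15 0" --pt "0 0 0 0 0 -15 0" --pt "0 0 0 0 0 -15 0" --pt "0 0 0 0 0 -15 0"

```text
clock: 14.65
position: [0.4774, -0.1633, 0.1217]
ee_rot: [1.991, 2.43, 0.0]
wrist_force: [-0.8, 0.1, 0.2]
finger_gap: 0.0225
grip_force: 59.6
```

Run:
```python
from h import *
F=[]
b=snap('scene','s7')
for i in range(3):
    s=manip.observe(); F.append(s['wrist_force'][2]); vision.get_image('top')
print(s['position'],s['ee_rot'],np.round(F,2),s['clock'],s['qpos'])
a=snap('wrist','w7')
c=np.zeros((600,800,3),np.uint8)
c[:,:400]=cv2.resize(b['img'][207:327,276:356],None,fx=5,fy=5,interpolation=cv2.INTER_CUBIC)
c[:500,400:]=cv2.resize(a['img'][170:420,180:380],None,fx=2,fy=2,interpolation=cv2.INTER_CUBIC)
cv2.imwrite('pics/crop6.png',c[:,:,::-1])
```

```text
[ 0.47739715 -0.16330664  0.12165663] [1.99091544e+00 2.43007116e+00 3.67727956e-05] [-0.33  0.65 -0.17] 14.8 [-3.29591788e-01  2.66420387e-01 -2.67325769e-01  1.03695038e+00
 -1.22110133e-05  1.04318549e+00]
```

View pics/crop6.png

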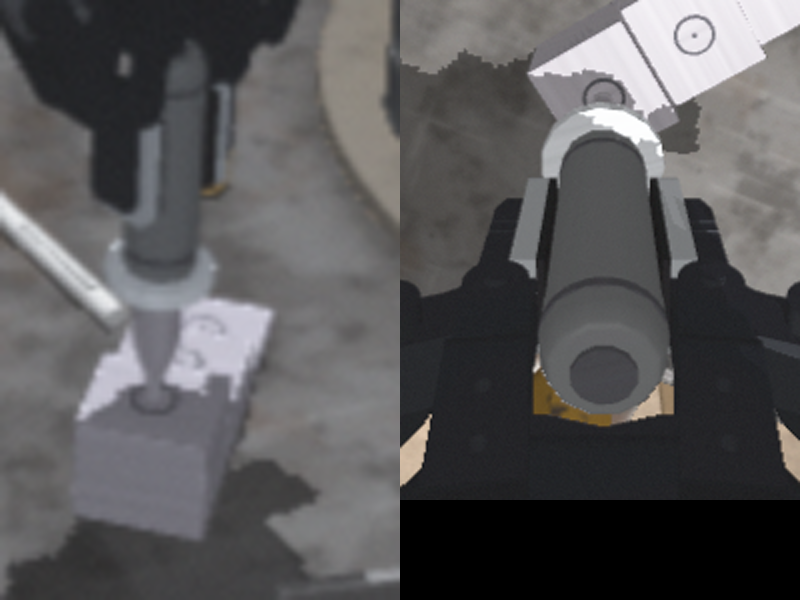

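The tip sits in the high ring at crop (153,398), with about 3 N. Now the lift for the air reading, moving away from the overhead beam.

servo_tool --pt "0 0 0 0 0 8 0" --pt "0 0 0 0 0 25 0" --pt "0 0 0 0 0 50 0" --pt "0 0 0 0 15 80 0" --pt "0 0 0 0 40 110 0" --pt "0 0 0 0 65 135 0" --pt "0 0 0 0 85 155 0" --pt "0 0 0 0 95 160 0"

```text
clock: 15.9
position: [0.4777, -0.0676, 0.2829]
ee_rot: [1.989, 2.43, 0.001]
wrist_force: [0.1, -0.2, -2.3]
finger_gap: 0.0225
grip_force: 59.4
```

servo_tool --pt "0 0 0 0 0 0 0" --pt "0 0 0 0 0 0 0" --pt "0 0 0 0 0 0 0" --pt "0 0 0 0 0 0 0" --pt "0 0 0 0 0 0 0" --pt "0 0 0 0 0 0 0" --pt "0 0 0 0 0 0 0" --pt "0 0 0 0 0 0 0"

```text
clock: 16.9
position: [0.4773, -0.0683, 0.2816]
ee_rot: [-1.991, -2.43, 0.0]
wrist_force: [0.9, 0.2, -3.7]
finger_gap: 0.0225
grip_force: 59.3
```

servo_tool --pt "0 0 0 0 0 0 0" --pt "0 0 0 0 0 0 0" --pt "0 0 0 0 0 0 0" --pt "0 0 0 0 0 0 0" --pt "0 0 0 0 0 0 0" --pt "0 0 0 0 0 0 0" --pt "0 0 0 0 0 0 0" --pt "0 0 0 0 0 0 0"

```text
clock: 17.9
position: [0.4773, -0.0683, 0.2816]
ee_rot: [-1.991, -2.43, 0.0]
wrist_force: [0.3, 0.4, -2.9]
finger_gap: 0.0227
grip_force: 59.3
```

servo_tool --pt "0 0 0 0 0 0 0" --pt "0 0 0 0 0 0 0" --pt "0 0 0 0 0 0 0" --pt "0 0 0 0 0 0 0" --pt "0 0 0 0 0 0 0" --pt "0 0 0 0 0 0 0" --pt "0 0 0 0 0 0 0" --pt "0 0 0 0 0 0 0"

```text
clock: 18.9
position: [0.4773, -0.0683, 0.2816]
ee_rot: [-1.991, -2.43, 0.0]
wrist_force: [1.1, 0.3, -3.3]
finger_gap: 0.0227
grip_force: 59.3
```

```bash
python3 -c "
from cell import manip
print(manip.finish_job())"
```

```text
the job is handed in; nothing more can be done
None
```

The job is handed in: I pressed the probe inside the low, middle and high rings in that order at about 3 N (about 5 mm of tip travel), holding the low ring for over a second. I then held it upright and still for over 2 s with the tip about 19.5 cm above the table, and the nozzles and soapstone holder were not touched.

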